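# Set the glass case's door to its widest stay hole

## Task

The glasses in the little glass case on the bar are still damp: open its door to the widest setting. Swing the keeper off the stay, lift the stay off its pin, bring the door out, let the stay's last hole (the one next to its free end) drop right down over the pin, and swing the keeper fully back across the stay. Do not let the door fly open, and do not disturb the other things on the bar.

Things in the scene. Friction and masses are not known exactly. Their poses are not given: they have to be found in the camera images.
- case: fixed glass display case, black frame, 150 deep x 210 wide x 150 high. Origin: centre of its underside; x points from its door side to its back. A glass door (190 wide, 14 thick, hinged upright at the right front corner as seen from in front) stands ajar; its top is 146 above the worktop. The stay and its pin are on top. A wall cabinet hangs above the back half of the worktop, from 0.6 m ahead of the robot, 460 up.
- pin (a point): tip of the upright steel pin on the case's front top rail (6.4 thick, upper 2.5 tapered), 163.5 above the worktop. Two guide posts about 30 high stand on either side of it, 21 apart inside; the stay's bar lies between them and they keep it in line with the pin as it slides lengthwise.
- stay_hole1 (a point): centre of the first hole of the stay, 56 from the pivot: on the pin at the start. The stay is a steel bar 18 wide, 4 thick, lying level, its middle 156 above the worktop, with three 10 mm holes; it turns freely on an upright pivot on the door's top rail (95 from the door's hinge) and rocks up about it. A small knob stands on its free end, 116 from the pivot, over the roof.
- stay_hole2 (a point): centre of the second hole, 80 from the pivot.
- stay_hole3 (a point): centre of the last hole, 104 from the pivot, next to the free end: the widest setting, door about 29 degrees further open than at the start. With this hole seated it is within about 2 mm of the pin's axis and the bar lies level again.
- thumb_plate (a point): middle of the top face of the stay's thumb plate: the bar's tail, 28 wide and 36 long, 46 behind the pivot on the side away from the holes, outside the door, 158 above the worktop. Pressing it down (2 to 3.5 N, sprung, 12 mm at most) rocks the holed end up: 8 mm down lifts hole 1 about 10 mm and hole 3 about 18 mm. Let go, the spring drops the bar.
- thumb_lip (a point): top of the upright lip (4 thick, 10 high) along the thumb plate's outer end, 18 beyond the plate's middle: a finger pressing on the plate can pull against it, drawing stay and door outward along the line from hole 3 to hole 1.
- keeper_knob (a point): the keeper's upright knob, 12 thick at the head, 27 high from the arm's underside; this point is 7 below its top, 185 above the worktop. It stands at the end of the keeper's flat arm, which lies across the bar just above the pin and stops the stay being lifted.
- keeper_pivot (a point): on the upright axis of the keeper, 51 from the knob, on the guide post at the far side of the bar; at the height of the arm's top face, 168 above the worktop. The arm is 6 wide and 3 thick. Opened, the knob stands over the gap of the door, beside the bar.
- keeper (a joint): turn of the keeper in rad, counter-clockwise from above: 0 is square across the stay (its stop), about 1.57 is alongside the bar and clear of it, 1.9 its limit. It starts at 0 to 0.25 and stays where it is left (about 0.5 N at the knob moves it).
- door (a joint): how far the door has opened since the start, rad (about 0.26 with hole 2 on the pin, 0.51 with hole 3); it stays where it is left (under 1 N at the stay's pivot moves it).
- stay (a joint): rocking of the stay in rad: 0 lying level (down), 0.26 its holed end fully lifted. The pin is cleared at about 0.19 with hole 1 and 0.10 with hole 3.
- shot_glass: bystander: a shot glass, 48 x 61 high, standing right of the case; origin under its centre.
- cup: bystander: white espresso cup, 58 x 87 x 56 high, on a cork coaster at the right; origin under its centre.
- wine_stopper: bystander: wine stopper with a wide cap, 41 x 56 high, on a cork coaster left of the case; origin under its centre.
- cork: bystander: upright wine cork, 23 x 44 high, at the right; origin under its centre.

How it is judged:
On the way, in this order (a step that is already met when the one before it is completed fails the run):
1. the keeper has been swung clear of the stay (value of joint keeper above 1.2 rad), for 0.1 s.
2. the stay has been lifted off its pin (value of joint stay above 0.1 rad and value of joint keeper above 1.2 rad), for 0.05 s.
At the end, for the whole second after the job is handed in: The stay's last hole is over the pin (within 4 mm of its axis), the bar lies level (under 0.03 rad), the keeper is back across the stay (under 0.3 rad from square), the door is at rest (horizontal distance between stay_hole3 and pin below 0.004 m and value of joint stay below 0.03 rad and value of joint keeper below 0.3 rad and velocity of joint door between -0.05 and 0.05 rad/s); the robot touches nothing.
It fails at once if the door flew (faster than 1.5 rad/s) (velocity of joint door above 1.5 rad/s or velocity of joint door below -1.5 rad/s).
It fails at once if a bystander was disturbed (moved over 30 mm) (distance of any of shot_glass, cup, wine_stopper, cork from where it was at the start of the episode above 0.03 m).
It also fails if it takes over 58 s, if anything falls off the work surface, if the arm or the gripper's body presses on something with over 40 N, if the wrist force passes 120 N, or if a joint passes its speed limit or range.

## Robot

A 7-joint arm with a two-finger parallel gripper is mounted at the origin on a cart in front of the work surface, level with it; the furniture and walls round the work are solid. World frame = base frame: x ahead of the robot, y to its left, z up, the work surface at z = 0. Lengths are in m, angles in rad, forces in N, time in s.
With the tool pointing down it reaches from about 0.425 to 0.8 m from the base axis. Payload 8.3 kg.
Tool frame: the origin (TCP) lies at the centre of the arm's flange, where the gripper is bolted on; the fingertips stand 173 mm ahead of it and the grasp point (between the pads) lies 155 mm ahead of it; z points along the fingers, x is the direction in which the jaws open and shut, and the axes are right-handed (so a half turn about z gives the same grasp; the last joint's range is limited). The gripper opens to 85 mm and grips with 20 to 120 N. Pads are 22 mm wide; open, the fingers measure 114 mm over their backs; the gripper's body (76 mm by 85 mm) begins 54 mm behind the grasp point. The pads swing forward as they close: fully open they stand 13 mm farther back than shut.
Start: joints at [-1.224, 0.383, 0.016, 1.37, -0.006, 1.388, -0.046], TCP at [0.249, 0.573, 0.405] pointing down, gripper open.
Joint ranges: [-2.95, 2.95], [-0.25, 2.06], [-1.52, 1.56], [0.18, 2.33], [-1.44, 4.58], [0.02, 2.06], [-3.01, 3.01]. Speed limits (rad/s): [2.39, 2.39, 3.01, 3.01, 3.14, 3.14, 3.14].

## Interface

Orientations are given as a unit quaternion [x, y, z, w].
In Python, from station import env, cams gives the robot as it stands. Calls block until the motion is done:
- env.goto(position, orientation): joint-space move of the TCP to a pose.
- env.move_straight(position, frame=None, vel=0.15, guard=None): straight line of the TCP; frame=None keeps the orientation; vel is the mean speed in m/s. With guard (N) it stops when the force on the tool has changed by that much, and returns True; else False.
- env.goto_joints(angles): joint-space move.
- env.let_go() and env.close_gripper(): open the fingers fully, or close them until they stop; the grip force is fixed at half the most.
- env.pause(seconds).
- env.inverse_kinematics(position, orientation): joint angles nearest the present ones, or None.
- cams.read_camera(name): name is "scene" or "top" or "wrist"; returns (picture, depth): 400x640x3 uint8, red, green, blue; 400x640 float32, m along the optical axis (not along the pixel's ray), 0 where there is no reading.
- cams.camera_params(name): a dict with "K" (3x3 intrinsics, pixels), "k1" (the pictures are not rectified: a ray, as slopes to the right and down, at radius r is drawn at 1 + k1 r^2 times it, then the intrinsics apply), "world_to_cam" (4x4, takes a point from world to camera coordinates); the wrist camera has in their place "hand_eye" (4x4, takes a point from camera to tool coordinates, whose origin is the TCP and whose axes are the tool frame's). Camera axes: x right, y up, looking along -z (the intrinsics and any distortion apply to the point x, -y, -z); pixel columns grow to the right and rows downward; lengths in m; the calibration is good to about 2 mm. A picture is of the moment at which its call begins: read the wrist's pose just before it. camera_params takes no time and is no camera call.
A pose or a line that the arm cannot do raises env.Unreachable and nothing moves.
- env.job_done(): hands the job in, once; it reports no verdict.
Trained networks look in the newest picture that a camera, given by its name, has taken for a name from the list of things; names that differ only in an ending like _2 or _b are one class to them, and where a whole thing is asked for, a point or a joint stands for the part that bears it (a point fixed in the world has none). Each returns a list of dicts, best first, with "score" (0 to 1); they miss things now and then, are a little off and sometimes report something else, mostly with a low value. They report only what shows in the picture. A call takes as long as a camera call.
- cams.cut_out(camera, thing): "mask" (400x640 bool, what is visible of it) and "extent" ([left, top, right, bottom] in pixels, round what is visible of it).
Readings, each from a call of its own:
- env.get_time(): time.
- env.get_qpos(): joint angles.
- env.get_qvel(): joint speeds.
- env.get_joint_efforts(): joint torques, N m.
- env.get_tcp_pos(): TCP position.
- env.get_ee_rot(): TCP orientation.
- env.get_wrist_force(): force on the tool from outside, world axes, zero at the start.
- env.get_ft_torque(): the same for the moment, N m.
- env.get_opening(): opening from 0.0 (shut) to 1.0 (fully open).
Only numpy, scipy, OpenCV 4.12 (cv2) and the standard library are available. Lean on these libraries where they do the work, as an engineer would, in place of code of your own. Each camera call takes 0.05 s, during which the arm holds its last target.

## Working session

There is one attempt and no reset: what is moved stays moved. The work goes in short steps, each a Python script; the robot and the scene stay as the last script left them, time stands still between calls to the robot, and variables do not carry over. Pictures are saved under pics/ and viewed, and the job is handed in when it is done.

```bash
ls; mkdir -p pics
cat > h.py <<'E'
import numpy as np, cv2
from station import env, cams
def shot(cam,name=None):
    p=np.array(env.get_tcp_pos()); q=np.array(env.get_ee_rot())
    im,d=cams.read_camera(cam)
    if name: cv2.imwrite(f'pics/{name}.png',im[:,:,::-1])
    return im,d,p,q
def T_wc(cam,p=None,q=None):
    c=cams.camera_params(cam)
    if 'world_to_cam' in c: return np.linalg.inv(np.array(c['world_to_cam']))
    from scipy.spatial.transform import Rotation as R
    T=np.eye(4);T[:3,:3]=R.from_quat(q).as_matrix();T[:3,3]=p
    return T@np.array(c['hand_eye'])
def rays(cam,uv):
    c=cams.camera_params(cam);K=np.array(c['K']);k1=c['k1']
    D=np.array([k1,0,0,0,0.])
    s=cv2.undistortPoints(np.array(uv,float).reshape(-1,1,2),K,D).reshape(-1,2)
    return np.c_[s[:,0],-s[:,1],-np.ones(len(s))]
def at_z(cam,uv,z,p=None,q=None):
    T=T_wc(cam,p,q);r=rays(cam,uv)@T[:3,:3].T;o=T[:3,3]
    z=np.broadcast_to(z,len(r))
    return o+r*((z-o[2])/r[:,2])[:,None]
def at_d(cam,uv,d,p=None,q=None):
    T=T_wc(cam,p,q);uv=np.array(uv).reshape(-1,2)
    r=rays(cam,uv)*np.array(d).reshape(-1,1)
    return r@T[:3,:3].T+T[:3,3]
def proj(cam,X,p=None,q=None):
    c=cams.camera_params(cam);T=np.linalg.inv(T_wc(cam,p,q));X=np.atleast_2d(X)@T[:3,:3].T+T[:3,3]
    s=np.c_[X[:,0],-X[:,1]]/-X[:,2:3];r2=(s**2).sum(1,keepdims=True);s=s*(1+c['k1']*r2)
    K=np.array(c['K']);return np.c_[s,np.ones(len(s))]@K.T[:,:2]
E
python3 - <<'E'
from h import *
print(env.get_time())
for c in ('scene','top','wrist'):
    shot(c,c+'0'); P=cams.camera_params(c); print(c,T_wc(c,*[np.array(env.get_tcp_pos()),np.array(env.get_ee_rot())]).round(3).tolist(),np.array(P['K']).round(1).tolist(),P['k1'])
print(env.get_ee_rot(),env.get_time())
E
```

```text
pics
0.0
scene [[-0.826, 0.267, -0.495, -0.202], [-0.563, -0.377, 0.736, 1.027], [0.01, 0.887, 0.462, 0.776], [0.0, 0.0, 0.0, 1.0]] [[456.9, 0.0, 325.2], [0.0, 456.9, 200.6], [0.0, 0.0, 1.0]] -0.09999691289480846
top [[0.028, 0.996, -0.08, 0.421], [-1.0, 0.029, 0.01, 0.033], [0.013, 0.08, 0.997, 1.107], [0.0, 0.0, 0.0, 1.0]] [[363.7, 0.0, 321.0], [0.0, 363.7, 197.6], [0.0, 0.0, 1.0]] 0.019535252362998197
wrist [[0.4, -0.869, -0.293, 0.172], [0.917, 0.378, 0.129, 0.606], [-0.002, -0.32, 0.947, 0.374], [0.0, 0.0, 0.0, 1.0]] [[329.4, 0.0, 323.4], [0.0, 329.4, 194.1], [0.0, 0.0, 1.0]] -0.02790720845575595
[ 8.36166658e-01  5.48474933e-01 -6.31065460e-04  4.11980489e-04] 0.15
```

View pics/scene0.png

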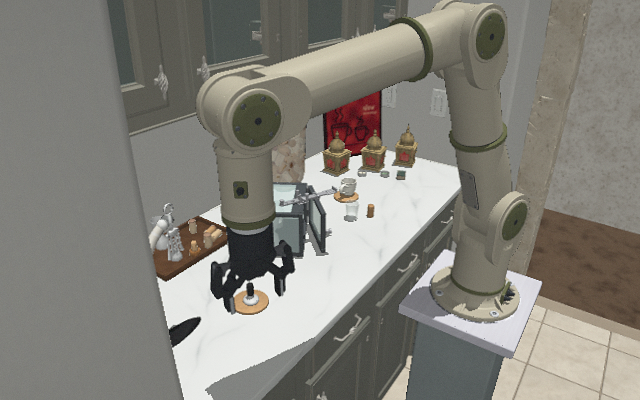

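View pics/top0.png

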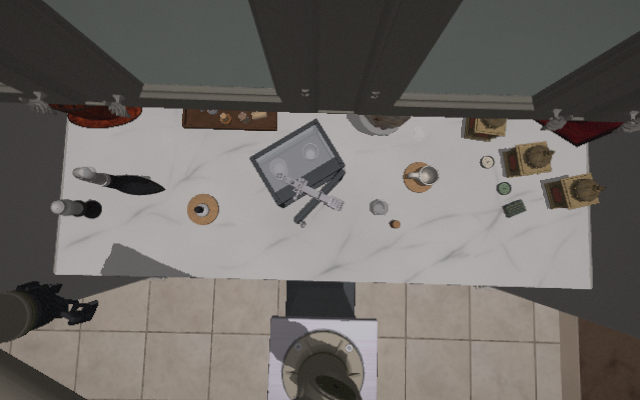

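View pics/wrist0.png

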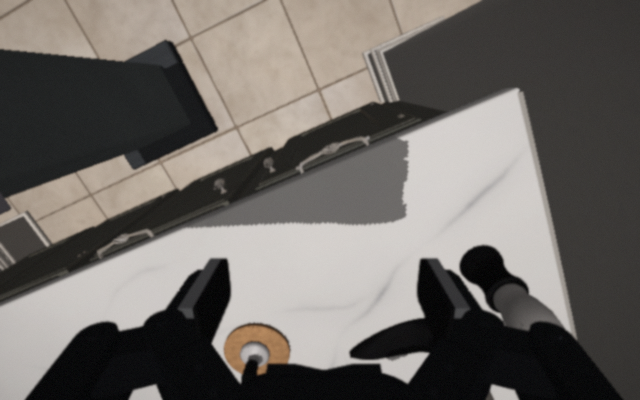

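The top picture shows the case around (298,163), the door and stay around (318,195), and the wine stopper at (202,209). I'll zoom in and run the networks.

Run:
```python
from h import *
im,d,p,q=shot('top')
cv2.imwrite('pics/topz.png',cv2.resize(im[110:240,230:370,::-1],None,fx=5,fy=4.6,interpolation=cv2.INTER_CUBIC))
for t in ['case','pin','stay_hole1','stay_hole3','thumb_plate','thumb_lip','keeper_knob','keeper_pivot','keeper','stay','door','shot_glass','cup','cork','wine_stopper']:
    r=cams.cut_out('top',t)
    for o in r[:2]:
        m=o['mask'];v,u=np.nonzero(m);c=(u.mean(),v.mean())
        dd=np.median(d[m][d[m]>0]) if (d[m]>0).any() else 0
        print(t,round(o['score'],2),m.sum(),np.round(c,1),np.round(o['extent'],0),at_d('top',[c],[dd]).round(3))
```

```text
case 0.72 5510 [300.6 168.3] [251. 117. 345. 229.] [[0.575 0.079 0.146]]
case 0.49 58 [395.4 223.8] [392. 218. 402. 227.] [[ 0.436 -0.198  0.043]]
pin 0.42 7 [294.3 189. ] [293. 190. 298. 193.] [[0.515 0.092 0.181]]
stay_hole1 0.91 577 [312.9 191.9] [274. 171. 344. 211.] [[0.511 0.044 0.158]]
stay_hole3 0.91 577 [312.9 191.9] [274. 171. 344. 211.] [[0.511 0.044 0.158]]
thumb_plate 0.9 524 [312.1 191.9] [278. 174. 343. 212.] [[0.512 0.046 0.158]]
thumb_lip 0.67 537 [314.3 192.8] [276. 174. 343. 211.] [[0.509 0.041 0.158]]
keeper_knob 0.54 51 [300.  185.1] [292. 180. 309. 197.] [[0.529 0.079 0.154]]
keeper_knob 0.42 70 [298.3 188.4] [295. 177. 303. 200.] [[0.519 0.082 0.169]]
keeper_pivot 0.41 66 [298.6 187.9] [291. 181. 304. 199.] [[0.52  0.081 0.17 ]]
keeper 0.44 79 [297.8 189.5] [290. 180. 306. 201.] [[0.516 0.083 0.169]]
keeper 0.2 522 [311.  191.7] [275. 172. 343. 210.] [[0.512 0.049 0.158]]
stay 0.65 543 [313.9 192.8] [276. 172. 342. 211.] [[0.509 0.042 0.158]]
door 0.85 941 [316.6 195.8] [278. 167. 345. 228.] [[0.502 0.034 0.151]]
shot_glass 0.58 441 [312.3 192. ] [275. 173. 343. 209.] [[0.511 0.046 0.158]]
shot_glass 0.57 239 [380.2 207.4] [371. 196. 387. 216.] [[ 0.483 -0.156  0.029]]
cup 0.88 381 [426.4 175.5] [409. 168. 439. 187.] [[ 0.581 -0.289  0.041]]
cork 0.57 69 [395.2 223.7] [391. 220. 402. 226.] [[ 0.436 -0.197  0.043]]
wine_stopper 0.57 156 [201.4 209.5] [192. 205. 212. 219.] [[0.463 0.376 0.02 ]]
```

View pics/topz.png

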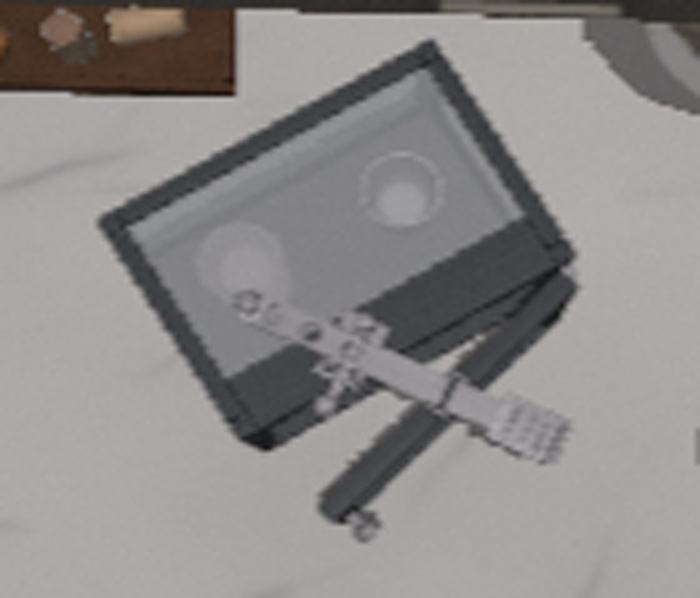

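Run:
```python
from h import *
env.close_gripper()
try:
    env.move_straight([0.475,0.065,0.43],vel=0.3)
except env.Unreachable as e: print('unr',e)
print(env.get_time(),env.get_tcp_pos(),env.get_qpos(),env.get_wrist_force())
im,d,p,q=shot('wrist','w1')
np.savez('w1.npz',im=im,d=d,p=p,q=q)
for t in ['pin','thumb_plate','keeper_knob','keeper_pivot','stay','keeper','door']:
    for o in cams.cut_out('wrist',t)[:2]:
        m=o['mask'];v,u=np.nonzero(m);print(t,round(o['score'],2),m.sum(),np.round((u.mean(),v.mean()),1),np.round(o['extent'],0))
```

```text
3.725 [0.47464484 0.06601804 0.4298964 ] [-0.6326531   0.04584463  0.44726735  1.72886494 -0.02059878  1.37176353
  0.98106462] [ 0.42659863 -0.51931591 -0.10554992]
pin 0.69 4547 [309.5 244.4] [206. 231. 444. 266.]
pin 0.65 471 [365.4 238.4] [348. 224. 379. 266.]
thumb_plate 0.63 4592 [310.  244.4] [207. 224. 445. 264.]
thumb_plate 0.5 934 [362.1 239.1] [355. 203. 375. 283.]
keeper_knob 0.65 887 [362.  241.3] [355. 202. 372. 285.]
keeper_knob 0.6 1917 [159.3 237.4] [131. 214. 188. 264.]
keeper_pivot 0.56 927 [361.8 240.3] [352. 205. 373. 284.]
stay 0.65 4443 [310.4 244.2] [207. 228. 446. 267.]
keeper 0.93 768 [361.9 240.6] [351. 205. 376. 283.]
keeper 0.66 4790 [313.1 244.4] [208. 230. 446. 264.]
door 0.9 8618 [308.6 224.5] [206. 114. 449. 304.]
```

View pics/w1.png

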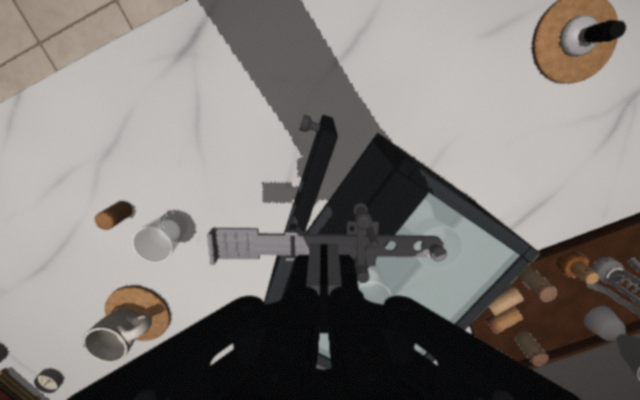

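The wrist view shows the whole stay: plate at (235,245), door pivot near (290,245), keeper near (362,240), free-end knob at (437,250). The shut fingertips are at about (320,250).

Run:
```python
from h import *
z=np.load('w1.npz');im=z['im']
c=im[190:310,195:460,::-1].astype(float);c=np.clip((c/255)**0.5*255,0,255).astype(np.uint8)
cv2.imwrite('pics/w1z.png',cv2.resize(c,None,fx=3,fy=3,interpolation=cv2.INTER_CUBIC))
d=z['d']
for u,v in [(225,240),(235,252),(265,240),(330,240),(345,240),(405,240),(437,248),(362,210),(362,235),(362,270),(318,275)]:
    print(u,v,at_d('wrist',[(u,v)],[d[v,u]],z['p'],z['q']).round(4))
```

```text
225 240 [[ 0.4764 -0.0224  0.1593]]
235 252 [[ 0.4895 -0.0204  0.1587]]
265 240 [[0.4896 0.0073 0.1586]]
330 240 [[0.5106 0.0557 0.1585]]
345 240 [[0.5154 0.0669 0.1586]]
405 240 [[0.5352 0.1117 0.1582]]
437 248 [[0.5448 0.1318 0.1705]]
362 210 [[0.4893 0.0898 0.1763]]
362 235 [[0.5117 0.082  0.1687]]
362 270 [[0.5345 0.0719 0.1788]]
318 275 [[0.4625 0.0685 0.2874]]
```

View pics/w1z.png

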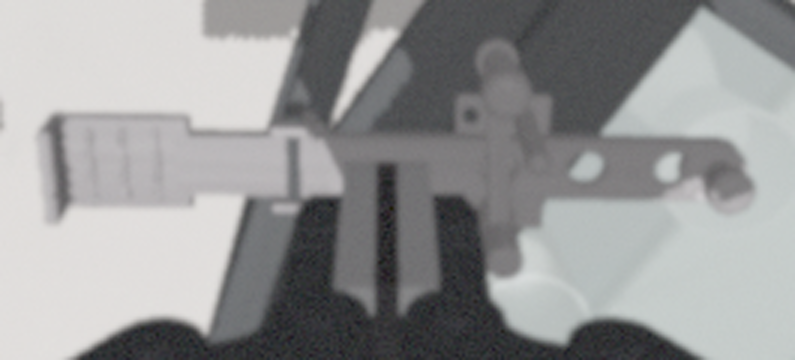

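Run:
```python
from h import *
z=np.load('w1.npz');d=z['d'];p,q=z['p'],z['q']
g=lambda x,y:(195+x/3-.33,190+y/3-.33)
def L(n,x,y,h): 
    X=at_z('wrist',[g(x,y)],h,p,q)[0];print(n,X.round(4));return X
h2=L('h2',586,165,.158);h3=L('h3',671,167,.158)
kt=L('kt',507,92,.192);kb=L('kb',495,55,.168);kp=L('kp',505,260,.179);kp2=L('kp z.168',505,250,.168)
fk=L('freeknob',732,187,.170)
l1=L('lipTL',45,122,.168);l2=L('lipBL',52,218,.168);e=L('plate edge mid',190,168,.158);ax=L('tick',293,168,.158)
# point cloud of bar top z .1575-.1595 : fit line
v,u=np.mgrid[200:290,200:450];uv=np.c_[u.ravel(),v.ravel()]
X=at_d('wrist',uv,d[200:290,200:450].ravel(),p,q)
m=(X[:,2]>.155)&(X[:,2]<.1615);Y=X[m]
b=(h2-h3)[:2];print('dist h',np.linalg.norm(b));
# centreline
c=Y[:,:2].mean(0)
b=np.array([-.434,-.9]);b/=np.linalg.norm(b)
for _ in range(5):
    n=np.array([-b[1],b[0]]);s=(Y[:,:2]-c)@b;t=(Y[:,:2]-c)@n
    bs=np.arange(s.min(),s.max(),.004);P=[]
    for lo in bs:
        k=(s>=lo)&(s<lo+.004)&(abs(t)<.016)
        if k.sum()>10:P.append((lo+.002,t[k].min(),t[k].max()))
    P=np.array(P)
    w=P[:,2]-P[:,1]
    break
for r in P: print((r*1000).round(1))
print('c',c,'b',b)
H=X[(X[:,2]>.172)&(X[:,2]<.2)]
print(len(H))
for lo,hi in((.162,.1665),(.1665,.17),(.174,.182),(.187,.196)):
    m=(X[:,2]>lo)&(X[:,2]<hi);Z=X[m];a=(Z[:,:2]-c)@b;t=(Z[:,:2]-c)@np.array([-b[1],b[0]])
    import collections
    print(lo,sorted(collections.Counter(map(tuple,(np.c_[a,t]*200).round().astype(int)*5)).items()))
```

```text
h2 [0.5344 0.0991 0.158 ]
h3 [0.5443 0.1202 0.158 ]
kt [0.4904 0.0887 0.192 ]
kb [0.4905 0.0884 0.168 ]
kp [0.5399 0.0706 0.179 ]
kp z.168 [0.5441 0.0703 0.168 ]
freeknob [0.549  0.1321 0.17  ]
lipTL [ 0.4615 -0.0249  0.168 ]
lipBL [ 0.4869 -0.0373  0.168 ]
plate edge mid [ 0.4921 -0.0005  0.158 ]
tick [0.5033 0.0253 0.158 ]
dist h 0.023375888959610895
[-106.1   -7.9   -2.2]
[-102.1  -10.5   -3.9]
[-98.1 -10.7   7.7]
[-94.1 -10.8   8.1]
[-90.1 -10.6   8.6]
[-86.1 -10.4   8.3]
[-82.1  -9.8   8.3]
[-78.1  -9.5   8.4]
[-74.1  -9.5   7.8]
[-70.1  -9.2   8.1]
[-66.1  -9.2   7.8]
[-62.1  -9.4   8.2]
[-58.1  -9.2   9.1]
[-54.1 -13.8   9.8]
[-50.1 -15.7   9.5]
[-46.1 -16.   15.9]
[-42.1 -13.5   1.4]
[-38.1  -8.1  15.5]
[-34.1 -14.   10. ]
[-30.1 -14.    8.9]
[-26.1  -8.3   8.4]
[-22.1  -7.9   8.3]
[-18.1  -8.7  -0.5]
[-14.1  -8.1  -0.3]
[-10.1  -8.3   0. ]
[-6.1 -8.1  0.2]
[-2.1 -8.2  0.4]
[ 1.9 -8.   9.7]
[ 5.9 -7.9  9.7]
[  9.9 -11.4  11.7]
[ 13.9 -13.5  15. ]
[ 17.9 -13.   15.3]
[ 21.9 -11.7  14.1]
[25.9 -7.1 11.2]
[29.9 -7.1 11.4]
[33.9 -6.9 11.8]
[37.9 -7.3 11.3]
[ 41.9 -10.7  14.9]
[ 4
[... 3103 characters left out ...]
), np.int64(-40)), 3), ((np.int64(-40), np.int64(-35)), 2), ((np.int64(-40), np.int64(10)), 44), ((np.int64(-40), np.int64(15)), 37), ((np.int64(-40), np.int64(20)), 14), ((np.int64(-35), np.int64(-40)), 12), ((np.int64(-35), np.int64(-35)), 8), ((np.int64(-35), np.int64(10)), 2), ((np.int64(-35), np.int64(15)), 16), ((np.int64(-35), np.int64(20)), 1)]
0.187 [((np.int64(-40), np.int64(-40)), 28), ((np.int64(-40), np.int64(-35)), 45), ((np.int64(-40), np.int64(-30)), 8), ((np.int64(-35), np.int64(-40)), 47), ((np.int64(-35), np.int64(-35)), 47), ((np.int64(-35), np.int64(-30)), 23), ((np.int64(-30), np.int64(-40)), 8), ((np.int64(-30), np.int64(-35)), 25), ((np.int64(-30), np.int64(-30)), 2)]
```

```bash
cat >> h.py <<'E'
b=np.array([-.415,-.910]);b/=np.linalg.norm(b);n=np.array([-b[1],b[0]])
C=np.array([.5077,.0403])
PIN=np.array([.5252,.0765]);KP=np.array([.5383,.0702])
def kpush(th,sgn=1,extra=0):
    e=-n*np.cos(th)+b*np.sin(th);tau=b*np.cos(th)+n*np.sin(th)
    L=6+8*abs(np.cos(th))+11*abs(np.sin(th))+extra
    return KP+.052*e-sgn*tau*L/1000
def mv(xy,tip,vel=.15,guard=None,frame=None):
    return env.move_straight([xy[0],xy[1],tip+.173],frame,vel,guard)
E
python3 - <<'E'
from h import *
print('op',env.get_opening(),[np.round(kpush(t),3).tolist() for t in (0.08,.8,1.7)])
a=kpush(.08,1,14)
mv(a,.22,.25); print(mv(a,.176,.12,6))
for t in np.arange(.1,1.71,.2):
    g=mv(kpush(t),.176,.07,12)
    if g: print('guard',t,env.get_wrist_force());break
print(t,env.get_tcp_pos(),env.get_wrist_force(),env.get_time())
im,d,p,q=shot('wrist','w2');np.savez('w2.npz',im=im,d=d,p=p,q=q)
E
```

```text
op 0.003180201310648032 [[0.494, 0.102], [0.483, 0.069], [0.506, 0.026]]
False
1.7000000000000004 [0.50614388 0.02534523 0.34897606] [-0.28519193 -0.4080266  -0.6560404 ] 7.8333
```

View pics/w2.png

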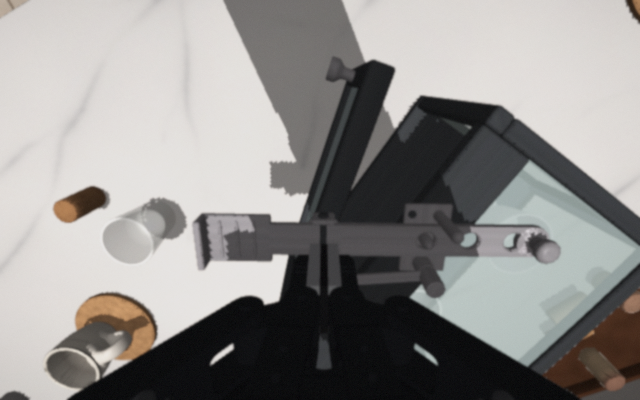

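Keeper is swung round (arm now at (380,275), parallel to the bar), and the pin shows in hole 1 at (428,239). Next I'll refine the geometry and plan the pull path.

Run:
```python
from h import *
z=np.load('w2.npz');p,q,im=z['p'],z['q'],z['im']
c=im[190:310,185:570,::-1].astype(float);c=np.clip((c/255)**0.5*255,0,255).astype(np.uint8)
cv2.imwrite('pics/w2z.png',cv2.resize(c,None,fx=2,fy=2,interpolation=cv2.INTER_CUBIC))
for nm,uv,h in (('pin',(428,239),.1635),('h2',(468,238),.158),('h3',(512.5,241),.158),('post near',(449,226),.18),('post far',(432,284),.18)):
    print(nm,at_z('wrist',[uv],h,p,q)[0].round(4))
from scipy.optimize import brentq
V0=PIN+b*.056
R=lambda a:np.array([[np.cos(a),-np.sin(a)],[np.sin(a),np.cos(a)]])
from numpy.linalg import norm
for al in np.arange(0,2*np.pi,.02):
    H=V0+.095*np.array([np.cos(al),np.sin(al)])
    d=[norm(H+R(f)@(V0-H)-PIN)*1000 for f in(.26,.51)]
    if abs(d[0]-80)<1.5 and abs(d[1]-104)<2.5: print(al.round(2),H.round(4),np.round(d,1))
print('hinge img',at_z('top',[(344,169.8)],.146))
```

```text
pin [0.5221 0.0776 0.1635]
h2 [0.5336 0.0985 0.158 ]
h3 [0.5454 0.1206 0.158 ]
post near [0.5098 0.0865 0.18  ]
post far [0.5366 0.0699 0.18  ]
5.24 [ 0.5498 -0.0565] [ 78.6 102.3]
5.26 [ 0.5514 -0.0556] [ 78.8 102.4]
5.28 [ 0.553  -0.0546] [ 78.9 102.6]
5.3 [ 0.5546 -0.0535] [ 79.1 102.8]
5.32 [ 0.5562 -0.0524] [ 79.2 102.9]
5.34 [ 0.5577 -0.0513] [ 79.4 103.1]
5.36 [ 0.5593 -0.0502] [ 79.5 103.2]
5.38 [ 0.5608 -0.0491] [ 79.6 103.3]
5.4 [ 0.5623 -0.0479] [ 79.7 103.4]
5.42 [ 0.5637 -0.0466] [ 79.8 103.5]
5.44 [ 0.5651 -0.0454] [ 79.9 103.6]
5.46 [ 0.5666 -0.0441] [ 80.  103.7]
5.48 [ 0.5679 -0.0428] [ 80.1 103.7]
5.5 [ 0.5693 -0.0415] [ 80.2 103.8]
5.52 [ 0.5706 -0.0401] [ 80.3 103.8]
5.54 [ 0.5719 -0.0387] [ 80.3 103.9]
5.56 [ 0.5732 -0.0373] [ 80.4 103.9]
5.58 [ 0.5744 -0.0359] [ 80.4 103.9]
5.6 [ 0.5756 -0.0344] [ 80.5 103.9]
5.62 [ 0.5768 -0.0329] [ 80.5 103.9]
5.64 [ 0.578  -0.0314] [ 80.6 103.9]
5.66 [ 0.5791 -0.0299] [ 80.6 103.9]
5.68 [ 0.5802 -0.0283] [ 80.6 103.8]
5.7 [ 0.5813 -0.0268] [ 80.6 103.8]
5.72 [ 0.5823 -0.0252] [ 80.6 103.7]
5.74 [ 0.5833 -0.0236] [ 80.6 103.7]
5.76 [ 0.5843 -0.0219] [ 80.6 103.6]
5.78 [ 0.5852 -0.0203] [ 80.6 103.5]
5.8 [ 0.5861 -0.0186] [ 80.6 103.4]
5.82 [ 0.587  -0.0169] [ 80.6 103.3]
5.84 [ 0.5878 -0.0152] [ 80.5 103.2]
5.86 [ 0.5886 -0.0135] [ 80.5 103.1]
5.88 [ 0.5893 -0.0117] [ 80.4 102.9]
5.9 [ 0.5901 -0.01  ] [ 80.4 102.8]
5.92 [ 0.5908 -0.0082] [ 80.3 102.6]
5.94 [ 0.5914 -0.0064] [ 80.2 102.4]
5.96 [ 0.592  -0.0046] [ 80.2 102.3]
5.98 [ 0.5926 -0.0028] [ 80.1 102.1]
6.0 [ 0.5932 -0.001 ] [ 80.  101.9]
6.02 [0.5937 0.0008] [ 79.9 101.7]
hinge img [[ 0.57428435 -0.03682018  0.146     ]]
```

View pics/w2z.png

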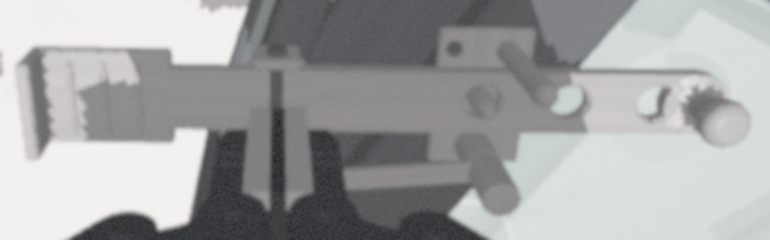

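```bash
cat >> h.py <<'E'
PIN=np.array([.5243,.0769]);V0=PIN+b*.056;H=V0+.095*np.array([np.cos(5.55),np.sin(5.55)])
def pose(phi,r):
    c,s=np.cos(phi),np.sin(phi);V=H+np.array([[c,-s],[s,c]])@(V0-H)
    be=(V-PIN);L=np.linalg.norm(be);be/=L
    return V+be*r,be,L
E
python3 - <<'E'
from h import *
for f in np.arange(0,.6,.1): x,be,L=pose(f,.050);print(f.round(2),x.round(4),np.degrees(np.arctan2(be[1],be[0])).round(1),L.round(4))
p=env.get_tcp_pos();mv(p[:2]-n*.004,.205,.15)
x=pose(0,.050)[0]
mv(x,.2,.2);mv(x,.166,.12,8);print('f0',env.get_wrist_force())
for zt in (.160,.157,.154,.151,.149):
    g=mv(x,zt,.05,15);print(zt,g,env.get_tcp_pos().round(4)[2]-.173,np.round(env.get_wrist_force(),2))
    if g:break
print(env.get_time())
im,d,p,q=shot('wrist','w3');np.savez('w3.npz',im=im,d=d,p=p,q=q)
E
```

```text
0.0 [ 0.4803 -0.0195] -114.5 0.056
0.1 [ 0.4727 -0.0261] -116.6 0.0652
0.2 [ 0.4668 -0.0337] -117.5 0.0747
0.3 [ 0.4623 -0.0421] -117.5 0.0842
0.4 [ 0.4592 -0.0511] -116.9 0.0936
0.5 [ 0.4573 -0.0606] -116.0 0.103
f0 [-0.295444   -0.45339831  0.78486684]
0.16 False 0.1602 [0.2  0.56 0.82]
0.157 False 0.1573 [0.39 0.51 2.18]
0.154 False 0.15400000000000003 [-0.21  0.53  3.23]
0.151 False 0.1508 [0.18 0.34 3.42]
0.149 False 0.14890000000000003 [-0.06  0.85  3.69]
10.3333
```

View pics/w3.png

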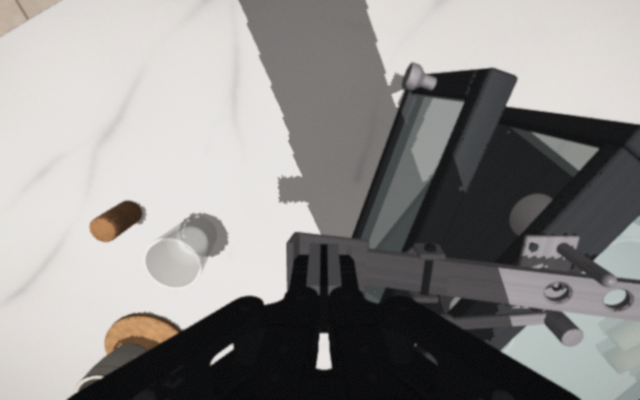

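The finger is pressing the plate with the lip at (292,260) just outside it, and the bar looks tilted. I'll measure the tilt from depth.

```bash
cat >> h.py <<'E'
def tilt(d,p,q,phi=0,lo=-.075,hi=-.01):
    V,be,L=pose(phi,0);nn=np.array([-be[1],be[0]])
    v,u=np.mgrid[150:400,150:640];uv=np.c_[u.ravel(),v.ravel()];dd=d[150:400,150:640].ravel()
    X=at_d('wrist',uv,dd,p,q);s=(X[:,:2]-V)@be;t=(X[:,:2]-V)@nn
    # bar side
    m=(s>lo)&(s<hi)&(abs(t)<.007)&(X[:,2]>.15)&(X[:,2]<.19)&(dd>0)
    for _ in range(4):
        k=np.polyfit(s[m],X[m,2],1);r=X[:,2]-np.polyval(k,s);m=m&(abs(r)<.0025)
    return -k[0],k[1],m.sum()
E
python3 - <<'E'
from h import *
z=np.load('w3.npz');print(tilt(z['d'],z['p'],z['q']),tilt(z['d'],z['p'],z['q'],0,-.04,-.01))
z=np.load('w2.npz');print(tilt(z['d'],z['p'],z['q'],0,-.04,-.01))
E
```

```text
(np.float64(0.1936874722469867), np.float64(0.15991956755453351), np.int64(2139)) (np.float64(0.22632049223883177), np.float64(0.15921330972563397), np.int64(1963))
(np.float64(-0.02361205511927353), np.float64(0.15958190536725922), np.int64(916))
```

Run:
```python
from h import *
x=pose(0,.050)[0];mv(x,.148,.03,15)
im,d,p,q=shot('wrist');print(tilt(d,p,q),np.round(env.get_wrist_force(),2))
for f in np.arange(0,.37,.06):
    g=mv(pose(f,.053)[0],.1472,.04,12)
    print(f.round(2),g,np.round(env.get_tcp_pos(),4)-[0,0,.173],np.round(env.get_wrist_force(),2))
    if g: break
print(env.get_time())
im,d,p,q=shot('wrist','w4');np.savez('w4.npz',im=im,d=d,p=p,q=q)
```

```text
(np.float64(0.2136696560391174), np.float64(0.1600128365788603), np.int64(2048)) [0.93 0.5  3.81]
0.0 False [ 0.4788 -0.0225  0.1471] [-1.09  0.72  3.74]
0.06 False [ 0.4739 -0.0266  0.1472] [-0.98 -0.59  3.76]
0.12 False [ 0.4697 -0.0306  0.1472] [-0.05 -0.04  2.29]
0.18 False [ 0.4662 -0.0352  0.1471] [-0.24 -0.61  3.19]
0.24 False [ 0.4632 -0.0401  0.1471] [ 0.16 -0.22  2.32]
0.3 False [ 0.4608 -0.0452  0.1472] [ 0.24 -0.73  1.64]
0.36 False [ 0.4588 -0.0506  0.1472] [ 0.13 -0.48  1.73]
12.7083
```

View pics/w4.png

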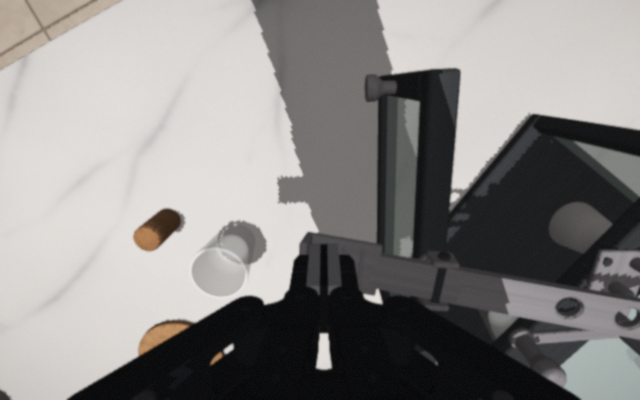

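Run:
```python
from h import *
z=np.load('w4.npz');p,q=z['p'],z['q']
for f in (.3,.34,.38):
    print(f,tilt(z['d'],p,q,f,-.05,-.01),tilt(z['d'],p,q,f,-.09,-.01))
    V,be,L=pose(f,0)
    pts=[np.r_[V+be*r,.158-r*.2] for r in (0,-.056,-.080,.046)]+[np.r_[PIN,.1635]]
    print(proj('wrist',pts,p,q).round(0).tolist())
```

```text
0.3 (np.float64(0.22914524886435175), np.float64(0.16020644262904662), np.int64(2614)) (np.float64(0.14165630143305502), np.float64(0.16287462342963327), np.int64(1426))
[[451.0, 280.0], [583.0, 300.0], [642.0, 309.0], [351.0, 264.0], [630.0, 295.0]]
0.34 (np.float64(0.23203070905292641), np.float64(0.15926758381781883), np.int64(2764)) (np.float64(0.15223437824777625), np.float64(0.16175500786041272), np.int64(1647))
[[443.0, 280.0], [574.0, 300.0], [634.0, 309.0], [344.0, 264.0], [630.0, 295.0]]
0.38 (np.float64(0.23247198365781377), np.float64(0.15841557024122183), np.int64(2747)) (np.float64(0.16689220441264765), np.float64(0.1605085659213892), np.int64(2024))
[[435.0, 280.0], [566.0, 300.0], [626.0, 309.0], [336.0, 265.0], [630.0, 295.0]]
```

Run:
```python
from h import *
for f in (.42,.465):
    g=mv(pose(f,.053)[0],.1472,.04,12);print(f,g,np.round(env.get_wrist_force(),2))
f=.465
for zt in (.151,.155):
    mv(pose(f,.053)[0],zt,.03,8);print(zt,np.round(env.get_wrist_force(),2))
im,d,p,q=shot('wrist','w5a');print([tilt(d,p,q,a,-.05,-.01) for a in (.45,.48)])
for f in np.arange(.475,.56,.01):
    g=mv(pose(f,.053)[0],.155,.03,5);fo=env.get_wrist_force()
    im,d,p,q=shot('wrist');print(f.round(3),g,'along b',np.round(fo[:2]@b,2),'z',fo[2].round(2),np.round(tilt(d,p,q,f,-.05,-.01),3))
    if g or fo[:2]@b<-3.5: break
print(env.get_time())
im,d,p,q=shot('wrist','w5');np.savez('w5.npz',im=im,d=d,p=p,q=q)
shot('top','t5')
im=cv2.imread('pics/t5.png');cv2.imwrite('pics/t5z.png',cv2.resize(im[110:240,230:370],None,fx=5,fy=4.6,interpolation=cv2.INTER_CUBIC))
```

```text
0.42 False [ 0.2  -1.72  2.45]
0.465 False [ 0.38 -1.18  3.41]
0.151 [-0.68 -1.15  1.53]
0.155 [0.42 0.06 1.64]
[(np.float64(0.10482537692292784), np.float64(0.15885631084906116), np.int64(2264)), (np.float64(0.10609437937750385), np.float64(0.15855123317842273), np.int64(2217))]
0.475 False along b -0.05 z 0.93 [1.090e-01 1.590e-01 2.256e+03]
0.485 False along b -0.96 z 1.95 [1.100e-01 1.590e-01 2.241e+03]
0.495 False along b 0.41 z 2.22 [1.090e-01 1.590e-01 2.239e+03]
0.505 False along b -0.0 z 2.57 [1.100e-01 1.590e-01 2.255e+03]
0.515 False along b 0.13 z 1.9 [1.110e-01 1.590e-01 2.248e+03]
0.525 False along b -0.47 z 2.11 [1.10e-01 1.59e-01 2.27e+03]
0.535 False along b 0.85 z 1.93 [1.08e-01 1.59e-01 2.27e+03]
0.545 False along b -0.62 z 1.88 [1.090e-01 1.590e-01 2.261e+03]
0.555 False along b 0.03 z 2.38 [1.090e-01 1.590e-01 2.272e+03]
16.6167
```

View pics/w5.png

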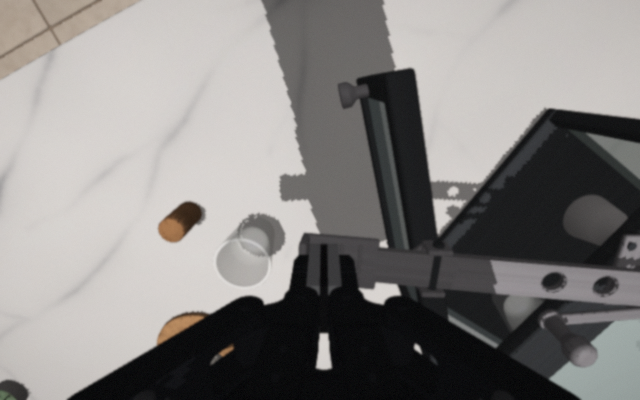

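View pics/t5z.png

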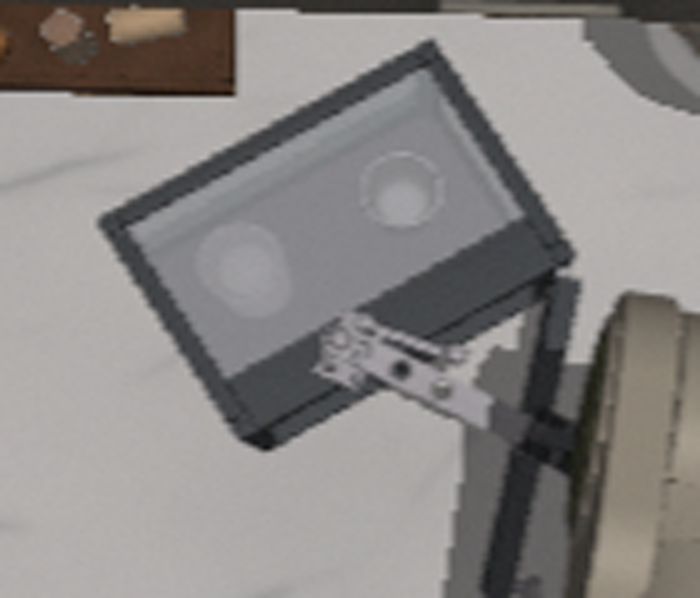

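Run:
```python
from h import *
z=np.load('w5.npz');p,q=z['p'],z['q'];im=z['im']
for f in (.49,.51,.53,.55):
    V,be,L=pose(f,0)
    pts=[np.r_[V+be*r,.158-r*.109] for r in (0,-.056,-.080,.064)]
    print(f,L.round(4),proj('wrist',pts,p,q).round(1).tolist())
c=im[230:310,420:640,::-1].astype(float);c=np.clip((c/255)**0.5*255,0,255).astype(np.uint8)
cv2.imwrite('pics/w5z.png',cv2.resize(c,None,fx=3.5,fy=3.5,interpolation=cv2.INTER_CUBIC))
```

```text
0.49 0.102 [[445.9, 265.7], [565.5, 276.1], [617.4, 280.4], [314.9, 253.8]]
0.51 0.1039 [[442.0, 266.3], [561.7, 276.3], [613.7, 280.5], [311.1, 254.8]]
0.53 0.1057 [[438.1, 267.0], [557.8, 276.6], [609.9, 280.6], [307.4, 255.9]]
0.55 0.1076 [[434.3, 267.7], [554.0, 276.9], [606.2, 280.8], [303.8, 257.2]]
```

View pics/w5z.png

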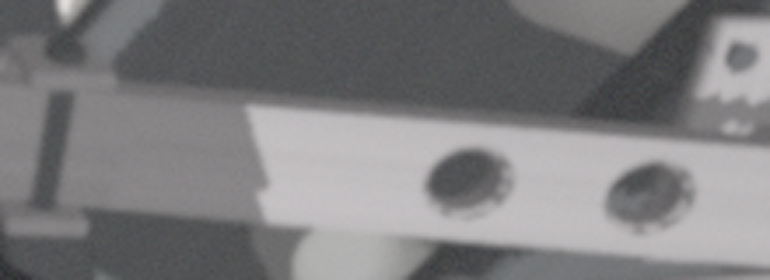

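```bash
cat >> h.py <<'E'
def est(im,d,p,q,f0):
    ti=tilt(d,p,q,f0,-.05,-.01)[0]
    P=lambda f,r:proj('wrist',[np.r_[pose(f,r)[0],.158-r*ti]],p,q)[0]
    g=cv2.cvtColor(im,cv2.COLOR_RGB2GRAY).astype(float);out=[]
    for r in (-.056,-.080):
        u,v=P(f0,r)+[0,4];u0,v0=int(u)-20,int(v)-9
        w=g[v0:v0+19,u0:u0+41]
        if w.shape!=(19,41): continue
        th=(np.percentile(w,90)+np.percentile(w,3))/2
        nl,lab,st,ce=cv2.connectedComponentsWithStats((w<th).astype(np.uint8))
        c=[(abs(st[i,4]-170),ce[i]) for i in range(1,nl) if 60<st[i,4]<450]
        if not c: continue
        uu=u0+min(c,key=lambda t:t[0])[1][0]
        fs=np.linspace(f0-.15,f0+.15,301);us=np.array([P(f,r)[0] for f in fs])
        out.append(round(float(fs[np.argmin(abs(us-uu))]),3))
    return round(float(ti),3),out
E
python3 - <<'E'
from h import *
z=np.load('w5.npz');print(est(z['im'],z['d'],z['p'],z['q'],.53))
p=env.get_tcp_pos();x=p[:2]
be=pose(.53,0)[1]
print(mv(x,.1495,.03,10),np.round(env.get_wrist_force(),2))
im,d,p,q=shot('wrist');print(est(im,d,p,q,.54))
for k in range(1,5):
    g=mv(x-be*.0015*k,.1495,.03,8);fo=env.get_wrist_force()
    im,d,p,q=shot('wrist');e=est(im,d,p,q,.54);print(k,g,'b',(fo[:2]@b).round(2),'z',fo[2].round(2),e)
    if e[1] and np.mean(e[1])<.515:break
shot('wrist','w6');print(env.get_time())
E
```

```text
(0.109, [0.554, 0.557])
False [-0.61  0.71  2.09]
(0.2, [0.563])
1 False b 0.24 z 1.92 (0.196, [0.542])
2 False b 0.26 z 2.04 (0.197, [0.527])
3 False b -1.04 z 2.67 (0.197, [0.51])
18.05
```

View pics/w6.png

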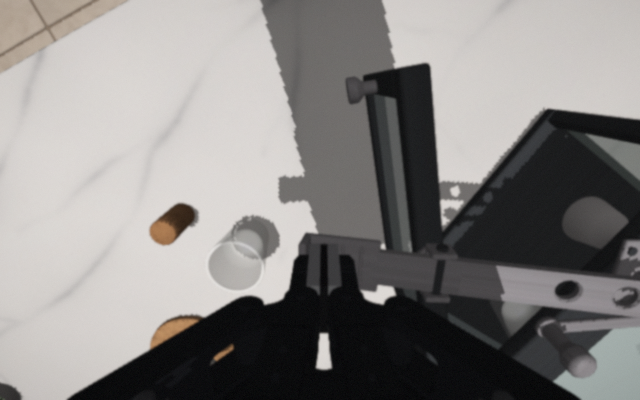

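Run:
```python
from h import *
x=env.get_tcp_pos()[:2]
for zt in (.153,.155,.1565,.158):
    mv(x,zt,.03,10);fo=env.get_wrist_force()
    im,d,p,q=shot('wrist');print(zt,'b',(fo[:2]@b).round(2),'z',fo[2].round(2),est(im,d,p,q,.52))
shot('wrist','w7');shot('top','t7')
im=cv2.imread('pics/t7.png');cv2.imwrite('pics/t7z.png',cv2.resize(im[110:240,230:370],None,fx=5,fy=4.6,interpolation=cv2.INTER_CUBIC));print(env.get_time())
```

```text
0.153 b 0.27 z 1.01 (0.139, [0.505, 0.501])
0.155 b 0.63 z 2.86 (0.109, [0.505, 0.503])
0.1565 b 0.69 z 2.13 (0.087, [0.505, 0.505])
0.158 b 0.19 z 2.16 (0.064, [0.507, 0.507])
19.3667
```

View pics/w7.png

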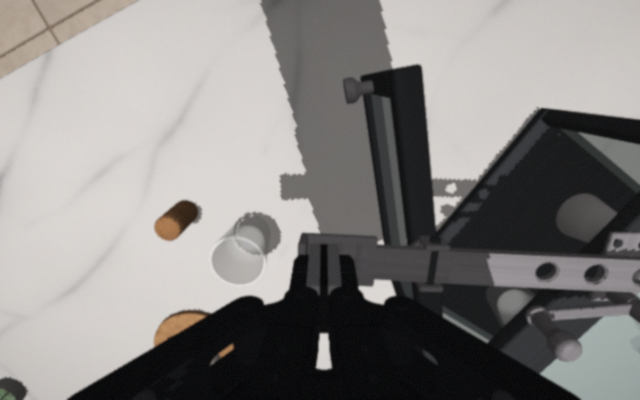

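Run:
```python
from h import *
x=env.get_tcp_pos()[:2]
for zt in (.160,.162,.164,.168):
    mv(x,zt,.03,10);fo=env.get_wrist_force()
    im,d,p,q=shot('wrist');print(zt,'b',(fo[:2]@b).round(2),'z',fo[2].round(2),est(im,d,p,q,.52))
    if zt==.164: pass
mv(x,.2,.15)
y=x-b*.07-n*.02
mv(y,.26,.25)
im,d,p,q=shot('wrist','w8');np.savez('w8.npz',im=im,d=d,p=p,q=q);print(env.get_time())
```

```text
0.16 b -0.08 z 0.89 (0.031, [0.508, 0.51])
0.162 b 0.86 z 1.97 (0.002, [0.512, 0.512])
0.164 b -0.02 z 0.16 (-0.001, [0.511, 0.512])
0.168 b 0.38 z 0.54 (0.0, [0.511, 0.512])
21.5417
```

View pics/w8.png

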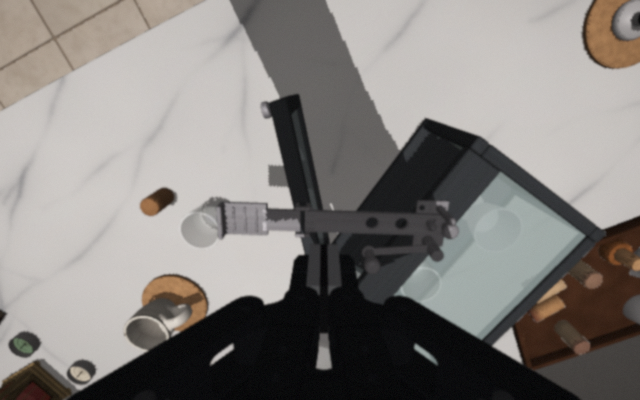

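The bar is level with the door at 0.51 rad. The keeper knob is at about (372,260), so I'll locate it and swing it back.

Run:
```python
from h import *
z=np.load('w8.npz');p,q,d,im=z['p'],z['q'],z['d'],z['im']
v,u=np.mgrid[225:300,340:480];uv=np.c_[u.ravel(),v.ravel()];X=at_d('wrist',uv,d[225:300,340:480].ravel(),p,q)
m=(X[:,2]>.186)&(X[:,2]<.196);k=X[m].mean(0);print('knob',k.round(4),m.sum(),np.ptp(X[m],axis=0).round(3),'d',np.linalg.norm(k[:2]-KP).round(4))
e=k[:2]-KP;th=np.arctan2(e@b,-e@n);print('theta',th)
c=im[180:300,200:480,::-1].astype(float);c=np.clip((c/255)**0.5*255,0,255).astype(np.uint8)
cv2.imwrite('pics/w8z.png',cv2.resize(c,None,fx=2.8,fy=2.8,interpolation=cv2.INTER_CUBIC))
a=kpush(th,-1,15);print(a)
mv(a,.215,.2);print(mv(a,.176,.12,6))
for t in list(np.arange(th-.05,.25,-.2))+[.2,.05,-.03]:
    g=mv(kpush(t,-1),.176,.07,7)
    if g: print('guard',t);break
print(t,env.get_tcp_pos(),env.get_wrist_force().round(2),env.get_time())
shot('wrist','w9')
```

```text
knob [0.5209 0.0227 0.1911] 209 [0.011 0.012 0.008] d 0.0506
theta 1.6469405392943202
[0.55096745 0.01016021]
False
-0.03 [0.48530449 0.07715273 0.34876215] [ -4.15 -14.28   3.74] 25.7417
```

View pics/w9.png

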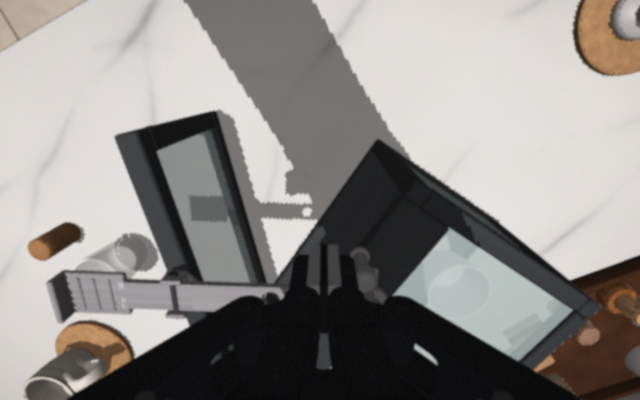

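The keeper knob is beside the finger at (365,270), with about 15 N against its stop. Backing off to check.

Run:
```python
from h import *
x=env.get_tcp_pos()[:2]
mv(x+b*.012,.176,.06);mv(x+b*.012,.22,.15);mv(np.array([.455,.06]),.28,.25)
im,d,p,q=shot('wrist','w10');print(env.get_wrist_force().round(2),env.get_time())
v,u=np.mgrid[150:330,200:520];uv=np.c_[u.ravel(),v.ravel()];X=at_d('wrist',uv,d[150:330,200:520].ravel(),p,q)
m=(X[:,2]>.186)&(X[:,2]<.196)&(np.linalg.norm(X[:,:2]-KP,axis=1)<.07);k=X[m].mean(0);e=k[:2]-KP
print('knob',k.round(4),m.sum(),'theta',np.arctan2(e@b,-e@n))
print(tilt(d,p,q,.51,-.09,-.01),tilt(d,p,q,.51,-.04,-.01))
c=im[190:310,195:460,::-1].astype(float);c=np.clip((c/255)**0.5*255,0,255).astype(np.uint8)
cv2.imwrite('pics/w10z.png',cv2.resize(c,None,fx=3,fy=3,interpolation=cv2.INTER_CUBIC))
for t in ['shot_glass','cup','cork','wine_stopper']: pass
im,d,_,_=shot('top','t10')
for t in ['shot_glass','cup','cork','wine_stopper']:
    for o in cams.cut_out('top',t)[:2]:
        mm=o['mask'];v,u=np.nonzero(mm);print(t,round(o['score'],2),mm.sum(),np.round((u.mean(),v.mean()),1))
```

```text
[ 0.48 -0.38 -0.3 ] 27.0917
knob [0.4921 0.0914 0.1913] 193 theta -0.0024170860821887442
(np.float64(-0.0034728927255073838), np.float64(0.15895312667596692), np.int64(901)) (np.float64(-0.004570676421769051), np.float64(0.15895109998238682), np.int64(475))
shot_glass 0.71 236 [380.3 207.7]
shot_glass 0.45 217 [347.9 210.7]
cup 0.63 361 [426.1 175.2]
cork 0.45 73 [395.2 223.5]
```

View pics/w10z.png

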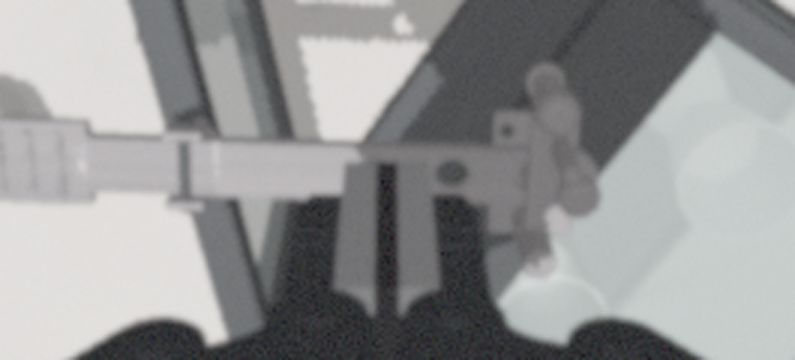

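View pics/w10.png

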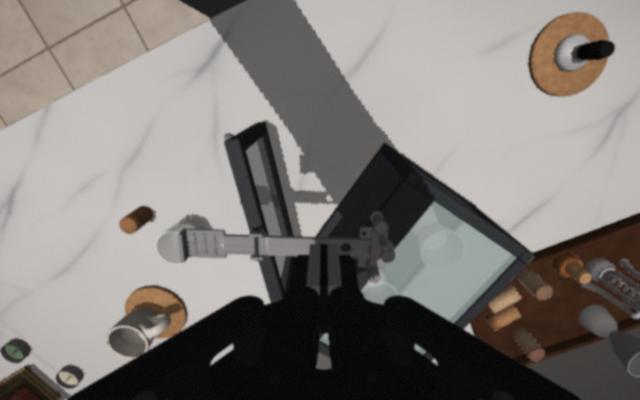

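Keeper is square at about 0 rad, the bar is level, hole 2 is empty at zoom (453,172), and the bystanders are in place. One last distance check, then I'll hand in.

Run:
```python
from h import *
p=env.get_tcp_pos();q=env.get_ee_rot()
h=at_z('wrist',[(195+453/3-.33,190+172/3-.33)],.158,p,q)[0][:2];v=at_z('wrist',[(195+184/3-.33,190+168/3-.33)],.159,p,q)[0][:2]
print(np.linalg.norm(h-PIN),np.linalg.norm(v-PIN))
env.job_done()
```

```text
0.024141064390326563 0.10415141712150389
the job is handed in; nothing more can be done
```

The door is at its widest setting: the stay's last hole is seated on the pin and the keeper is back across the stay. I handed the job in at about 27 s of the 58 s allowed. I swung the keeper off, pressed the thumb plate to lift the stay (about 0.21 rad) and drew the door out against the lip. I then let hole 3 drop over the pin and pushed the keeper back to its stop.

**Last checks before handing in:**
- **Stay:** the bar is level, with a tilt of about 0.00 rad. The pivot is 104.2 mm from the pin and hole 2 is 24.1 mm from it, which matches hole 3 being on the pin. Hole 3 itself was hidden under the keeper in that picture.
- **Door:** open about 0.51 rad. I did not measure its speed directly.
- **Keeper:** about 0.00 rad, square across the stay.
- **Robot:** clear of everything, with no contact force.
- **Bystanders:** shot glass, cup and cork were found where they started. The network missed the wine stopper in the last top picture, but the wrist picture shows it standing on its coaster.

**Two things did not go to plan:**
- The first pull overshot by about 4 mm (door at 0.555 rad) because the bar was still just above the pin's tip. I drew it back with the finger pressed on the plate, and it then dropped in.
- The final push of the keeper reached about 15 N at its stop, and the 7 N guard did not trigger. Nothing appeared to move because of it.

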